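Put the reamer away in its tub and park the tub in the dish rack

ROBOT

A 6-joint arm with a two-finger parallel gripper is mounted at the origin on the work surface. World frame = base frame: x ahead of the robot, y to its left, z up, the work surface at z = 0. Lengths are in m, angles in rad, forces in N, time in s.
With the tool pointing down it reaches from about 0.275 to 0.75 m from the base axis. Payload 10.2 kg.
Tool frame: the origin (TCP) lies on the front face of the gripper's body, between the roots of the fingers; the fingertips stand r.tip_extent ahead of it and the grasp point (between the pads) lies 45 mm ahead of it (r.tip_extent is the distance from the TCP to the fingertips, in m); z points along the fingers, y is the line along which they close (so a half turn about z gives the same grasp; the last joint's range is limited). The gripper opens to 88 mm and grips with 3 to 60 N. Pads are 18 mm wide; open, the fingers measure 123 mm over their backs; the gripper's body (75 mm by 187 mm) begins 45 mm behind the grasp point.
Start: joints at [0.887, 0.313, 1.498, -0, 1.331, -0.223], TCP at [0.233, 0.47, 0.303] pointing down, gripper open.
Joint ranges: [-2.94, 2.94], [-0.97, 2.17], [0.19, 2.56], [-1.23, 4.37], [0.02, 3.11], [-2.88, 2.88]. Speed limits (rad/s): [2.39, 2.39, 3.01, 3.14, 3.14, 3.14].

INTERFACE

Orientations are given as a unit quaternion [x, y, z, w].
In Python, from rig import readout, imaging, r gives the robot as it stands.
- The arm moves only by the shell command python3 -m crank 'ROWS' [FORCE]. ROWS is JSON, a list of rows, each an object with "grip": the opening, from -1 (shut) to 1 (fully open); "dp": the shift along the tool's x, y, z each as a share of 2.5 cm, from -1 to 1, a list of three; "dr": the turn, a rotation vector about the tool's x, y, z each as a share of 0.1 rad, from -1 to 1, a list of three. A call has 1 to 20 rows; each row shifts and turns the commanded pose from where the row before left it, along the tool's axes as they then stand; what a row does not reach is not made up. A row lasts 1/12 s, in which the tool goes at most 41.7 mm and 7.16 degrees, less where a joint would pass 70% of its speed; a pose out of reach is approached as far as the arm can. A call with a number of a shift or a turn outside -1 to 1 is refused whole. A call with a gripper value outside its range is refused whole. The fingers move at their own pace and stop on an object; FORCE is the grip in N (left out, the last holds). Time passes only in rows, so rows that do not move let the fingers close. It gives the time, the measured TCP pose, the force, the opening and the grip force at its end, in the units of the state.
- readout.get_obs(): the state, without advancing time (a new reading comes with each control period).
- imaging.camera(name): name is "scene" or "top"; returns a dict with "img" (480x640x3 uint8, red, green, blue), "mtx" (3x3 intrinsics, pixels), "k1" (the pictures are not rectified: a ray, as slopes to the right and down, at radius r is drawn at 1 + k1 r^2 times it, then the intrinsics apply), "R" (3x3) and "t" (3): a world point X has camera coordinates R X + t. Camera axes: x right, y down, z forward; pixel columns grow to the right and rows downward; lengths in m; the calibration is good to about 2 mm. A picture is of the moment at which its call begins. There is no depth.
- r.close_job(): hands the job in; it is judged then, once.
The state is a dict: "t": time; "joint_pos": joint angles; "qvel": joint speeds; "joint_torque": joint torques, N m; "tool_pos": TCP position; "orientation": TCP orientation; "wrist_force": force on the tool from outside, world axes, zero at the start; "wrist_torque": the same for the moment, N m; "finger_gap": finger opening in m; "grasp_force": force on a finger pad.
Only numpy, scipy, OpenCV 4.12 (cv2) and the standard library are available. Lean on these libraries where they do the work, as an engineer would, in place of code of your own. Each camera call takes 0.05 s, during which the arm holds its last target. There are 200 camera calls.

TASK

Pack the wooden citrus reamer away: lay it in the open glass tub, then swing the tub's hinged lid fully shut, and then push the closed tub along the counter, without lifting or tipping it, hinge end first, straight into the teal rack's low bay until it is fully home against the back of the bay. Leave everything else on the counter and in the rack where it is.

Things in the scene. Friction and masses are not known exactly. Their poses are not given: they have to be found in the camera images.
- reamer: Wooden citrus reamer lying on the counter, 140 mm long, 40 mm across, 90 g; does not roll. Origin under its middle at counter level, z up, x towards the pointed ridged head; axis 20 mm above the origin. End bulb x = -70 to -40 mm, waist 24 mm in diameter x = -36 to +2 mm (grip it at x = -15), head 40 mm across at x = +8 mm, tapering to the point at +70 mm.
- tub: Loose clear glass tub with a clear lid framed in orange, 0.62 kg: 180 mm long (x), 125 mm wide (y), 70 mm high to the rim (78 mm with the lid shut), walls 5 mm, floor 6 mm, inside 170 x 115 mm. Origin at the centre of its underside, x towards the end with the lid's hinge, z up. Too wide to grasp; slides on the counter when pushed.
- lid (a joint): Angle of the tub's lid, rad: 0 shut, 1.57 upright, up to 1.95 leaning back over the hinge end. The hinge line runs along tub y at tub x = +90 mm, z = 70 mm. The lid is 180 mm from hinge to free edge, 125 mm wide, 8 mm thick. A stiff hinge (about 0.2 N m) keeps it where it is left, so it must be pushed all the way down.
- lid_edge (a point): Middle of the lid's free edge, on its outer face (the face that is on top when shut). When shut it lies at tub x = -90 mm, z = 78 mm.
- rack: Fixed teal silicone dish rack with a low bay. Origin at counter level where the origin of a fully home tub comes; x points into the bay, z up. No floor. Side walls 45 mm high, 10 mm thick, 137 mm apart inside, from x = -40 mm to the back wall, flaring out 16 mm a side to x = -87 mm. The 90 mm high drainer behind, with plates on edge up to 210 mm, takes up x = 100 to 370, y = -170 to 170 mm.
- bay_mouth (a point): Middle of the bay's mouth at counter level, at rack x = -85 mm.
- bay_back (a point): Middle of the inner face of the bay's back wall (60 mm high) at counter level, at rack x = +90 mm. A home tub's outer end stands out of the walls by about 4 mm.
- strainer: Steel tea strainer on the counter, leave alone: 175 mm long, 36 mm high. Origin under its middle, x towards the 72 mm round bowl (bowl centre at x = +45 mm), thin handle towards -x.
- spare_tub: Second, closed tub of the same size (180 x 125 x 78 mm), loose in the drainer; leave alone. Origin at the centre of its underside.
- sugar_pot: Ceramic sugar pot with a blue lid, 116 mm across its handles, 98 mm high; leave alone. Origin at the centre of its underside.
- mug: Blue mug, 82 mm across with a handle to its +y, 92 mm high; leave alone. Origin at the centre of its underside.
- soap: Squat green soap jar, 72 mm across, 105 mm high; leave alone. Origin at the centre of its underside.
Things that resemble listed ones, but are neither listed nor needed, are in the scene too. Leave any purple look-alike of the tub alone.

How it is judged:
By the outcome, as a careful person would: the job done as asked, in the order asked, and still so for the second after the job is handed in, with the robot touching nothing.
It also fails if it takes over 72 s, if anything falls off the work surface, if the arm or the gripper's body presses on something with over 40 N, if the wrist force passes 120 N, or if a joint passes its speed limit or range.

## Working session

There is one attempt and no reset: what is moved stays moved. The work goes in short steps, Python scripts to look and compute and a shell command to move; the robot and the scene stay as the last step left them, time stands still between calls to the robot, and variables do not carry over. Pictures are saved under pics/ and viewed, at most 10 in all, crops included, and the job is handed in when it is done.

```bash
ls; mkdir -p pics; cat > h.py <<'E'
import numpy as np, cv2
from rig import readout, imaging, r
def snap(cam,name,crop=None,s=1):
    c=imaging.camera(cam); im=c["img"][:,:,::-1]
    if crop: x0,y0,x1,y1=crop; im=im[y0:y1,x0:x1]
    if s!=1: im=cv2.resize(im,None,fx=s,fy=s,interpolation=cv2.INTER_CUBIC)
    cv2.imwrite(f"pics/{name}.png",im); return c
def ray(c,uv):
    K=np.array(c["mtx"]);k1=c["k1"]
    d=np.array([(uv[0]-K[0,2])/K[0,0],(uv[1]-K[1,2])/K[1,1]]); p=d.copy()
    for _ in range(30): p=d/(1+k1*(p@p))
    R=np.array(c["R"]);t=np.array(c["t"])
    return -R.T@t, R.T@np.array([p[0],p[1],1])
def at(c,uv,z):
    o,d=ray(c,uv); return o+d*(z-o[2])/d[2]
def proj(c,X):
    q=np.array(c["R"])@np.array(X)+np.array(c["t"]); p=q[:2]/q[2]; p=p*(1+c["k1"]*(p@p)); K=np.array(c["mtx"])
    return np.array([K[0,0]*p[0]+K[0,2],K[1,1]*p[1]+K[1,2]])
E
python3 - <<'E'
from h import *
for n in("scene","top"):
    c=snap(n,n+"0"); print(n,-np.array(c["R"]).T@c["t"], np.array(c["R"])[2],c["k1"])
o=readout.get_obs();print(o, r.tip_extent)
E
```

```text
pics
scene [1.08151806 1.11088443 1.14886568] [-0.35839648 -0.64368057 -0.67618583] -0.057371092543942764
top [0.21670525 0.0948688  1.46051267] [ 0.21337179 -0.00555005 -0.97695531] -0.0979964376597251
{'t': 0.1, 'joint_pos': array([ 8.86593168e-01,  3.13363844e-01,  1.49836251e+00, -6.31370615e-06,
        1.33100854e+00, -2.23402800e-01]), 'qvel': array([-0.00111973, -0.00137827, -0.00225494,  0.00028563,  0.00111525,
       -0.00127142]), 'joint_torque': array([ 2.50124438e-03, -4.02811110e+01, -2.52645385e+01,  6.95321127e-02,
        3.42268660e-02, -5.17952230e-05]), 'tool_pos': array([0.23336259, 0.47011187, 0.30223319]), 'orientation': array([ 2.28366378e-01,  9.73575098e-01, -5.14659287e-04, -2.47615795e-04]), 'wrist_force': array([ 0.35792382, -0.36851567,  0.81845583]), 'wrist_torque': array([ 0.06065117, -0.05105588, -0.03695877]), 'grasp_force': 0.0, 'finger_gap': 0.08796187528169813} 0.064
```

View pics/scene0.png

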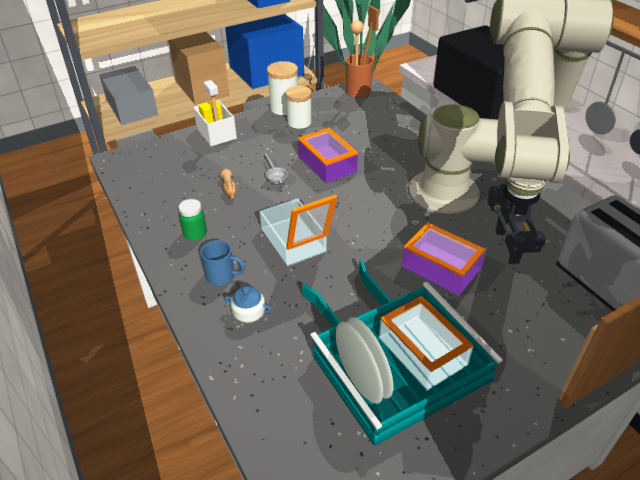

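View pics/top0.png

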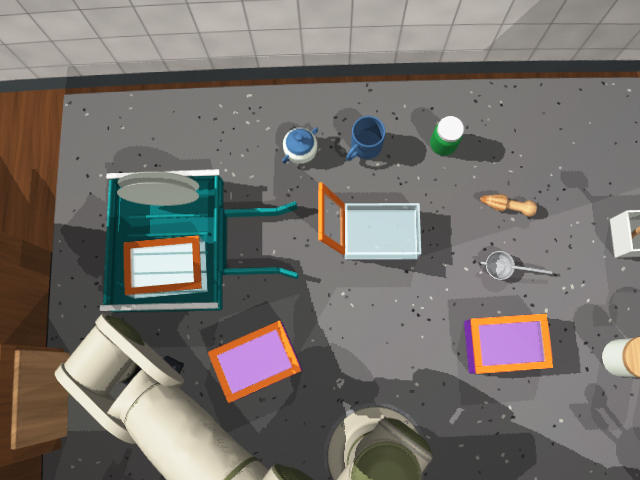

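Two views agree. The glass tub with its lid up is at top (380,230) / scene (293,230). The purple tubs at top (255,360) and (509,343) are look-alikes, and the closed spare tub is in the drainer at (165,265). The only wooden thing on the counter that could be the reamer is at top (509,205) / scene (228,183). The strainer at (500,265) is steel, and the wooden utensils in scene (358,30) stand in a plant pot. I'll check both choices close up.

```bash
python3 - <<'E'
from h import *
c=imaging.camera("top")["img"][:,:,::-1]; s=imaging.camera("scene")["img"][:,:,::-1]
R=lambda im,x0,y0,w,h,f:cv2.resize(im[y0:y0+h,x0:x0+w],None,fx=f,fy=f,interpolation=cv2.INTER_CUBIC)
a=R(c,470,180,80,60,5); b=R(c,300,170,133,100,3); d=R(s,205,155,80,60,5); e=R(s,250,185,100,75,4)
a=a[:300,:400]; b=cv2.resize(b,(400,300))
cv2.imwrite("pics/c1.png",np.vstack([np.hstack([a,b]),np.hstack([d,e])]))
R2=lambda im:cv2.resize(im,None,fx=3.2,fy=3.2,interpolation=cv2.INTER_CUBIC)
cv2.imwrite("pics/c2.png",R2(c[150:325,85:335]))
E
```

```text
(no output)
```

View pics/c1.png

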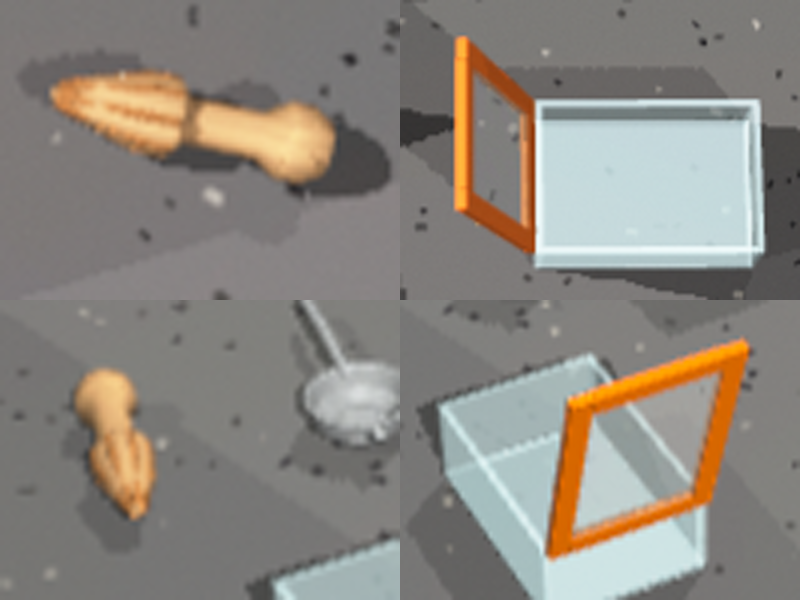

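View pics/c2.png

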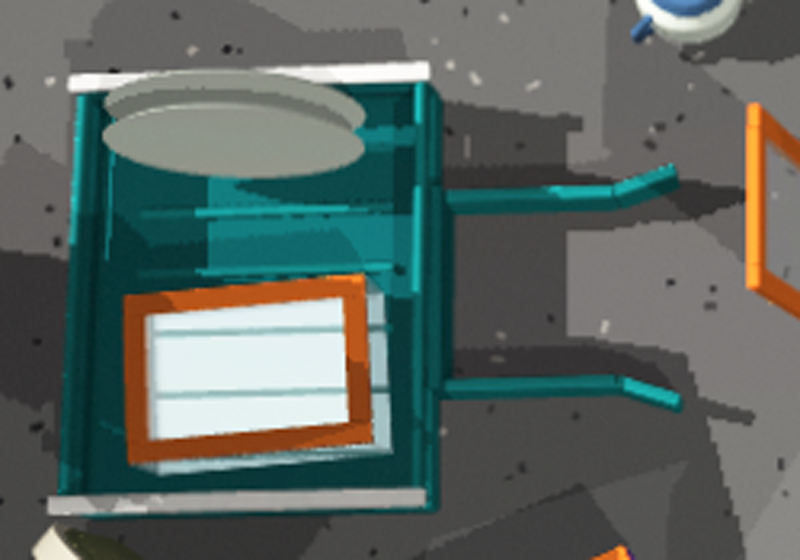

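Confirmed: the reamer's ridged head tip is at about top (481,199) and its bulb end at (537,210). The tub's rim runs from (345,203) to (421,253) with the lid at the left, towards the rack. The bay's arms run from about (297,205) to (225,213) and from (297,275) to (225,271).

```bash
python3 - <<'E'
from h import *
c=imaging.camera("top"); s=imaging.camera("scene")
f=lambda v:np.round(v,4)
print("reamer tip,bulb",f(at(c,(481,199),.02)),f(at(c,(536.8,210),.02)))
print("scene tip,bulb",f(at(s,(205+137/5,155+(515-300)/5),.02)),f(at(s,(205+105/5,155+(372-300)/5),.02)))
rim=[at(c,p,.07) for p in[(345,203.5),(420,203.5),(421,253.5),(345,252.8)]]
print("rim",f(rim)); 
for i in range(4): print(f(np.linalg.norm(rim[i]-rim[(i+1)%4])))
# scene: free-left, hinge/near etc
sc=lambda u,v:(250+(u-400)/4,185+(v-300)/4)
print("scene rim",[f(at(s,sc(*p),.07)) for p in[(441,407),(594,354),(706,507),(550,553)]])
cc=lambda u,v:(85+u/3.2,150+v/3.2)
print("upper wall inner bottom/top",[f(at(c,cc(*p),z)) for p,z in [((450,212),0),((615,207),0),((450,200),.045),((615,192),.045)]])
print("lower wall inner top",[f(at(c,cc(*p),.045)) for p in[(450,382),(617,378)]])
print("tips", f(at(c,cc(673,165),.045)), f(at(c,cc(683,398),.045)))
print("drainer front", [f(at(c,cc(*p),.09)) for p in[(432,90),(425,510)]])
np.savez("cal.npz")
E
```

```text
reamer tip,bulb [ 0.6078 -0.2941  0.02  ] [ 0.5747 -0.434   0.02  ]
scene tip,bulb [ 0.6133 -0.2808  0.02  ] [ 0.5704 -0.4339  0.02  ]
rim [[ 0.5938  0.0501  0.07  ]
 [ 0.5877 -0.1309  0.07  ]
 [ 0.4652 -0.1252  0.07  ]
 [ 0.4732  0.0548  0.07  ]]
0.1811
0.1227
0.1802
0.1207
scene rim [array([ 0.5898, -0.1183,  0.07  ]), array([ 0.4645, -0.1168,  0.07  ]), array([0.4782, 0.0725, 0.07  ]), array([0.5927, 0.0596, 0.07  ])]
upper wall inner bottom/top [array([0.5901, 0.3505, 0.    ]), array([0.5896, 0.2199, 0.    ]), array([0.5881, 0.3426, 0.045 ]), array([0.5899, 0.2158, 0.045 ])]
lower wall inner top [array([0.447 , 0.3422, 0.045 ]), array([0.446 , 0.2165, 0.045 ])]
tips [0.6098 0.171  0.045 ] [0.4292 0.1674 0.045 ]
drainer front [array([0.6623, 0.3489, 0.09  ]), array([0.3473, 0.3523, 0.09  ])]
```

```bash
cat >> h.py <<'E'
def box(T,x0,x1,y0,y1,z0,z1):
    P=[(x,y,z) for x in(x0,x1) for y in(y0,y1) for z in(z0,z1)]
    return [(P[a],P[b]) for a in range(8) for b in range(a) if bin(a^b).count("1")==1],T
def draw(im,c,segs,T,col,f,off):
    x,y,th=T
    W=lambda p:(x+np.cos(th)*p[0]-np.sin(th)*p[1],y+np.sin(th)*p[0]+np.cos(th)*p[1],p[2])
    for a,b in segs:
        cv2.line(im,*[tuple(int(round(v*16)) for v in ((proj(c,W(q))-off+.5)*f-.5)) for q in(a,b)],col,1,cv2.LINE_AA,4)
def overlay(c,crop,f,tub,rack,extra=()):
    x0,y0,w,h=crop; im=cv2.resize(np.ascontiguousarray(c["img"][y0:y0+h,x0:x0+w,::-1]),None,fx=f,fy=f,interpolation=cv2.INTER_CUBIC)
    off=np.array([x0,y0])
    if tub: draw(im,c,box(0,-.09,.09,-.0625,.0625,0,.07)[0],tub,(0,0,255),f,off)
    if rack:
        for s in(1,-1):
            for z in(0,.045): draw(im,c,[((.09,s*.0685,z),(-.04,s*.0685,z)),((-.04,s*.0685,z),(-.087,s*.0845,z))],rack,(0,255,255),f,off)
        draw(im,c,box(0,.1,.37,-.17,.17,0,.09)[0],rack,(255,0,255),f,off)
    for p in extra: cv2.drawMarker(im,tuple(int(v) for v in (proj(c,p)-off+.5)*f),(0,255,0),0,12,1)
    return im
E
python3 - <<'E'
from h import *
c=imaging.camera("top"); s=imaging.camera("scene"); o=readout.get_obs()
tip=o["tool_pos"]-[0,0,.064]
tub=(.530,-.038,1.535); rack=(.518,.256,1.575)
ex=[tip,(0.6078,-.2941,.02),(.5747,-.434,.02)]
a=overlay(c,(90,140,460,190),1.74,tub,rack,ex); b=overlay(s,(200,150,340,300),1.0,tub,rack,ex)
cv2.imwrite("pics/o1.png",a)
b=overlay(s,(205,150,310,225),2.58,tub,rack,ex); cv2.imwrite("pics/o2.png",b)
print(a.shape,b.shape, c["mtx"],s["mtx"])
E
```

```text
(331, 800, 3) (580, 800, 3) [[597.54914331   0.         330.73195398]
 [  0.         597.54914331 233.77113366]
 [  0.           0.           1.        ]] [[584.69881424   0.         318.62224367]
 [  0.         584.69881424 243.03046138]
 [  0.           0.           1.        ]]
```

View pics/o1.png

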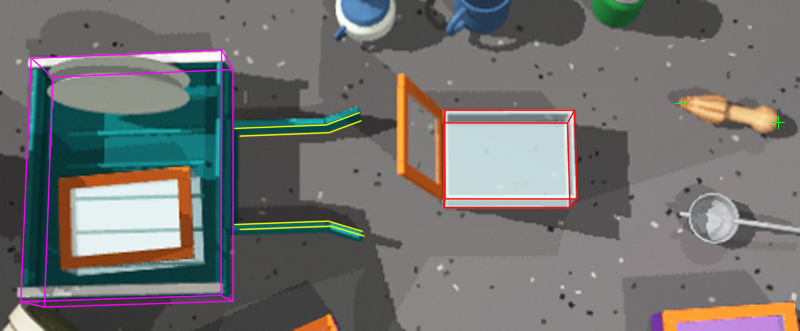

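View pics/o2.png

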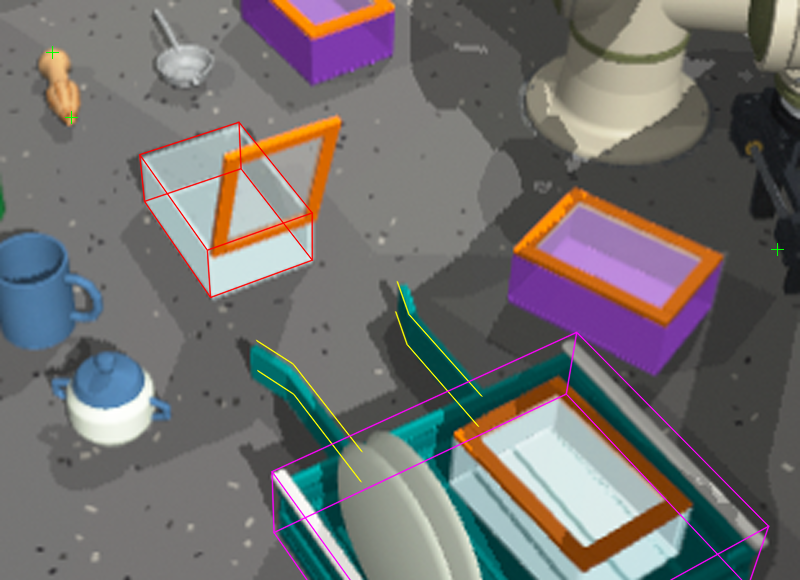

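```bash
cat >> h.py <<'E'
from scipy.spatial.transform import Rotation as Ro
def plan(pos,yaw=None):
    o=readout.get_obs(); R=Ro.from_quat(o["orientation"]).as_matrix()
    d=R.T@(np.array(pos)-o["tool_pos"])/.025
    y=np.arctan2(R[1,0],R[0,0]); print("t",round(o["t"],2),"pos",np.round(o["tool_pos"],4),"yaw",round(y,3),"gap",round(o["finger_gap"],4),"F",np.round(o["wrist_force"],1),"tilt",np.round(R[2],3))
    print("units tool xyz",np.round(d,2), "|", np.abs(d).max().round(1))
    if yaw is not None:
        Rt=np.column_stack([[np.cos(yaw),np.sin(yaw),0],[np.sin(yaw),-np.cos(yaw),0],[0,0,-1]])
        print("turn units",np.round(Ro.from_matrix(R.T@Rt).as_rotvec()/.1,2))
E
python3 - <<'E'
from h import *
plan((.5875,-.3786,.20),1.337)
plan((.233,.47,.38))
c=imaging.camera("top")
for th in(1.5,1.6,1.7,1.8,1.9):
    p=[]
    for s in(1,-1):
        x=.09-.18*np.cos(th)+.008*np.sin(th); y=s*.0625; z=.07+.18*np.sin(th)+.008*np.cos(th); T=1.535
        p.append(np.round(proj(c,(.530+np.cos(T)*x-np.sin(T)*y,-.038+np.sin(T)*x+np.cos(T)*y,z)),1))
    print(th,p)
E
```

```text
t 0.4 pos [0.2335 0.4702 0.3026] yaw 2.681 gap 0.0882 F [-0.6  0.9  0.4] tilt [ 0. -0. -1.]
units tool xyz [-27.78 -24.11   4.11] | 27.8
turn units [-0.    0.   13.44]
t 0.4 pos [0.2335 0.4702 0.3026] yaw 2.681 gap 0.0882 F [-0.6  0.9  0.4] tilt [ 0. -0. -1.]
units tool xyz [ 0.01 -0.02 -3.09] | 3.1
1.5 [array([349.5, 238.1]), array([349.2, 180.3])]
1.6 [array([340.8, 238.1]), array([340.7, 180.3])]
1.7 [array([332.2, 238.3]), array([332.3, 180.6])]
1.8 [array([323.7, 238.7]), array([324. , 181.2])]
1.9 [array([315.6, 239.3]), array([316., 182.])]
```

```bash
python3 -m crank '[{"grip":1,"dp":[0,0,-1],"dr":[0,0,0]},{"grip":1,"dp":[0,0,-1],"dr":[0,0,0]},{"grip":1,"dp":[-0.5,-0.43,-1],"dr":[0,0,0]},{"grip":1,"dp":[-1,-0.87,0],"dr":[0,0,0]},{"grip":1,"dp":[-1,-0.87,0],"dr":[0,0,0]},{"grip":1,"dp":[-1,-0.87,0],"dr":[0,0,0]},{"grip":1,"dp":[-1,-0.87,0],"dr":[0,0,0]},{"grip":1,"dp":[-1,-0.87,0],"dr":[0,0,0]},{"grip":1,"dp":[-1,-0.87,0],"dr":[0,0,0]},{"grip":1,"dp":[-1,-0.87,0],"dr":[0,0,0]},{"grip":1,"dp":[-1,-0.87,0],"dr":[0,0,0]},{"grip":1,"dp":[-1,-0.87,0],"dr":[0,0,0]},{"grip":1,"dp":[-1,-0.87,0],"dr":[0,0,0]},{"grip":1,"dp":[-1,-0.87,0],"dr":[0,0,0]},{"grip":1,"dp":[-1,-0.87,0],"dr":[0,0,0]},{"grip":1,"dp":[-1,-0.87,0],"dr":[0,0,0]},{"grip":1,"dp":[-1,-0.87,0],"dr":[0,0,0]},{"grip":1,"dp":[-1,-0.87,0],"dr":[0,0,0]},{"grip":1,"dp":[-1,-0.87,0],"dr":[0,0,0]},{"grip":1,"dp":[-1,-0.87,0],"dr":[0,0,0]}]'
python3 -c "
from h import *
plan((.5875,-.3786,.20),1.337)"
```

```text
t: 2.12
tool_pos: [0.4564, -0.0668, 0.3778]
orientation: [0.229, 0.974, 0.0, 0.0]
wrist_force: [0.9, 0.6, 0.5]
finger_gap: 0.0883
grasp_force: 0.0
t 2.12 pos [ 0.4564 -0.0668  0.3778] yaw 2.68 gap 0.0883 F [0.9 0.6 0.5] tilt [-0.  0. -1.]
units tool xyz [-10.24  -8.84   7.11] | 10.2
turn units [ 0.    0.   13.43]
```

```bash
python3 -m crank '[{"grip":1,"dp":[-1,-0.86,0],"dr":[0,0,0]},{"grip":1,"dp":[-1,-0.86,0],"dr":[0,0,0]},{"grip":1,"dp":[-1,-0.86,0],"dr":[0,0,0]},{"grip":1,"dp":[-1,-0.86,0],"dr":[0,0,0]},{"grip":1,"dp":[-1,-0.86,0],"dr":[0,0,0]},{"grip":1,"dp":[-1,-0.86,0],"dr":[0,0,0]},{"grip":1,"dp":[-1,-0.86,0],"dr":[0,0,0]},{"grip":1,"dp":[-1,-0.86,0],"dr":[0,0,0]},{"grip":1,"dp":[-1,-0.86,0],"dr":[0,0,0]},{"grip":1,"dp":[0,0,0.5],"dr":[0,0,1]},{"grip":1,"dp":[0,0,0.5],"dr":[0,0,1]},{"grip":1,"dp":[0,0,0.5],"dr":[0,0,1]},{"grip":1,"dp":[0,0,0.5],"dr":[0,0,1]},{"grip":1,"dp":[0,0,0.5],"dr":[0,0,1]},{"grip":1,"dp":[0,0,0.5],"dr":[0,0,1]},{"grip":1,"dp":[0,0,0.5],"dr":[0,0,1]},{"grip":1,"dp":[0,0,0.5],"dr":[0,0,1]},{"grip":1,"dp":[0,0,0.5],"dr":[0,0,1]},{"grip":1,"dp":[0,0,0.5],"dr":[0,0,1]},{"grip":1,"dp":[0,0,0.5],"dr":[0,0,1]}]'
python3 -c "
from h import *
plan((.5875,-.3786,.070),1.337)"
```

```text
t: 3.78
tool_pos: [0.5716, -0.3385, 0.2395]
orientation: [0.705, 0.709, -0.0, -0.0]
wrist_force: [0.5, -0.1, 0.5]
finger_gap: 0.0883
grasp_force: 0.0
t 3.78 pos [ 0.5716 -0.3385  0.2395] yaw 1.576 gap 0.0883 F [ 0.5 -0.1  0.5] tilt [ 0. -0. -1.]
units tool xyz [-1.61  0.63  6.78] | 6.8
turn units [-0.   -0.    2.39]
```

```bash
python3 -m crank '[{"grip":1,"dp":[-0.8,0.32,0.5],"dr":[0,0,0]},{"grip":1,"dp":[-0.8,0.32,0.5],"dr":[0,0,0]},{"grip":1,"dp":[0,0,0.7],"dr":[0,0,0.8]},{"grip":1,"dp":[0,0,0.8],"dr":[0,0,0.8]},{"grip":1,"dp":[0,0,0.5],"dr":[0,0,0.8]},{"grip":1,"dp":[0,0,0],"dr":[0,0,0]},{"grip":1,"dp":[0,0,0],"dr":[0,0,0]}]'
python3 -c "
from h import *
plan((.5875,-.3786,.070),1.337)"
```

```text
t: 4.37
tool_pos: [0.588, -0.3783, 0.1651]
orientation: [0.783, 0.622, -0.0, -0.0]
wrist_force: [0.5, -0.4, 0.8]
finger_gap: 0.0879
grasp_force: 0.0
t 4.37 pos [ 0.588  -0.3783  0.1651] yaw 1.343 gap 0.0879 F [ 0.5 -0.4  0.8] tilt [ 0.    -0.001 -1.   ]
units tool xyz [-0.02 -0.01  3.8 ] | 3.8
turn units [-0.01 -0.    0.06]
```

```bash
python3 -m crank '[{"grip":1,"dp":[0,0,0.8],"dr":[0,0,0]},{"grip":1,"dp":[0,0,0.8],"dr":[0,0,0]},{"grip":1,"dp":[0,0,0.8],"dr":[0,0,0]},{"grip":1,"dp":[0,0,0.8],"dr":[0,0,0]},{"grip":1,"dp":[0,0,0.6],"dr":[0,0,0]},{"grip":1,"dp":[0,0,0],"dr":[0,0,0]},{"grip":-1,"dp":[0,0,0],"dr":[0,0,0]},{"grip":-1,"dp":[0,0,0],"dr":[0,0,0]},{"grip":-1,"dp":[0,0,0],"dr":[0,0,0]},{"grip":-1,"dp":[0,0,0],"dr":[0,0,0]},{"grip":-1,"dp":[0,0,0],"dr":[0,0,0]},{"grip":-1,"dp":[0,0,0],"dr":[0,0,0]},{"grip":-1,"dp":[0,0,0],"dr":[0,0,0]},{"grip":-1,"dp":[0,0,0],"dr":[0,0,0]}]' 15
python3 -c "
from h import *
plan((.5875,-.3786,.070),1.337);o=readout.get_obs();print(o['grasp_force'])"
```

```text
t: 5.53
tool_pos: [0.588, -0.3783, 0.0703]
orientation: [0.784, 0.621, -0.0, 0.0]
wrist_force: [-0.2, -0.6, -0.4]
finger_gap: 0.0367
grasp_force: 0.0
t 5.53 pos [ 0.588  -0.3783  0.0703] yaw 1.341 gap 0.0367 F [-0.2 -0.6 -0.4] tilt [-0.  0. -1.]
units tool xyz [-0.01 -0.02  0.01] | 0.0
turn units [0.   0.   0.04]
0.0
```

Fingers are still closing; next: finish the close, then lift.

```bash
python3 -m crank '[{"grip":-1,"dp":[0,0,0],"dr":[0,0,0]},{"grip":-1,"dp":[0,0,0],"dr":[0,0,0]},{"grip":-1,"dp":[0,0,0],"dr":[0,0,0]},{"grip":-1,"dp":[0,0,0],"dr":[0,0,0]},{"grip":-1,"dp":[0,0,0],"dr":[0,0,0]},{"grip":-1,"dp":[0,0,-0.8],"dr":[0,0,0]},{"grip":-1,"dp":[0,0,-0.8],"dr":[0,0,0]},{"grip":-1,"dp":[0,0,-0.8],"dr":[0,0,0]},{"grip":-1,"dp":[0,0,-0.8],"dr":[0,0,0]},{"grip":-1,"dp":[0,0,-0.8],"dr":[0,0,0]},{"grip":-1,"dp":[0,0,-0.8],"dr":[0,0,-1]},{"grip":-1,"dp":[0,0,0],"dr":[0,0,-0.95]},{"grip":-1,"dp":[0,0,0],"dr":[0,0,0]}]'
python3 - <<'E'
from h import *
T=1.535; g=-.015
plan((.530+g*np.cos(T),-.038+g*np.sin(T),.19),T);o=readout.get_obs();print(o['grasp_force'])
c=imaging.camera("top")["img"][:,:,::-1]; s=imaging.camera("scene")["img"][:,:,::-1]
R=lambda im,x0,y0:cv2.resize(im[y0:y0+120,x0:x0+130],(390,360),interpolation=cv2.INTER_CUBIC)
cv2.imwrite("pics/g1.png",np.hstack([R(c,450,150),R(s,180,100)]))
E
```

```text
t: 6.62
tool_pos: [0.5882, -0.3785, 0.1913]
orientation: [0.718, 0.696, 0.0, 0.001]
wrist_force: [-0.3, 0.8, -1.1]
finger_gap: 0.0234
grasp_force: 15.0
t 6.62 pos [ 0.5882 -0.3785  0.1913] yaw 1.539 gap 0.0234 F [-0.3  0.8 -1.1] tilt [-0.001  0.001 -1.   ]
units tool xyz [12.94 -2.76  0.03] | 12.9
turn units [0.01 0.01 0.04]
14.98397022485733
```

View pics/g1.png

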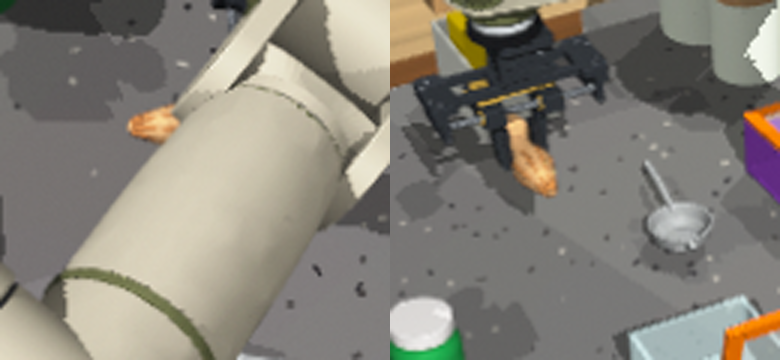

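The reamer is held: its head sticks out ahead at crop (545,180), the gap is 23 mm and the grip 15 N. Carrying it over the tub next.

```bash
python3 -m crank '[{"grip":-1,"dp":[0.9,-0.2,0],"dr":[0,0,0]},{"grip":-1,"dp":[0.9,-0.2,0],"dr":[0,0,0]},{"grip":-1,"dp":[0.9,-0.2,0],"dr":[0,0,0]},{"grip":-1,"dp":[0.9,-0.2,0],"dr":[0,0,0]},{"grip":-1,"dp":[0.9,-0.2,0],"dr":[0,0,0]},{"grip":-1,"dp":[0.9,-0.2,0],"dr":[0,0,0]},{"grip":-1,"dp":[0.9,-0.2,0],"dr":[0,0,0]},{"grip":-1,"dp":[0.9,-0.2,0],"dr":[0,0,0]},{"grip":-1,"dp":[0.9,-0.2,0],"dr":[0,0,0]},{"grip":-1,"dp":[0.9,-0.2,0],"dr":[0,0,0]},{"grip":-1,"dp":[0.9,-0.2,0],"dr":[0,0,0]},{"grip":-1,"dp":[0.9,-0.2,0],"dr":[0,0,0]},{"grip":-1,"dp":[0.9,-0.2,0],"dr":[0,0,0]},{"grip":-1,"dp":[0.9,-0.2,0],"dr":[0,0,0]},{"grip":-1,"dp":[0.34,0.04,0],"dr":[0,0,0]},{"grip":-1,"dp":[0,0,0],"dr":[0,0,0]},{"grip":-1,"dp":[0,0,0],"dr":[0,0,0]}]'
python3 - <<'E'
from h import *
T=1.535; g=-.015
plan((.530+g*np.cos(T),-.038+g*np.sin(T),.078),T)
E
```

```text
t: 8.13
tool_pos: [0.5306, -0.053, 0.1899]
orientation: [0.72, 0.694, -0.0, -0.0]
wrist_force: [-0.7, 0.0, -0.9]
finger_gap: 0.0234
grasp_force: 15.0
t 8.13 pos [ 0.5306 -0.053   0.1899] yaw 1.535 gap 0.0234 F [-0.7  0.  -0.9] tilt [-0. -0. -1.]
units tool xyz [ 0.   -0.04  4.48] | 4.5
turn units [-0.  0.  0.]
```

```bash
python3 -m crank '[{"grip":-1,"dp":[0,0,0.8],"dr":[0,0,0]},{"grip":-1,"dp":[0,0,0.8],"dr":[0,0,0]},{"grip":-1,"dp":[0,0,0.8],"dr":[0,0,0]},{"grip":-1,"dp":[0,0,0.8],"dr":[0,0,0]},{"grip":-1,"dp":[0,0,0.6],"dr":[0,0,0]},{"grip":-1,"dp":[0,0,0.4],"dr":[0,0,0]},{"grip":-1,"dp":[0,0,0.3],"dr":[0,0,0]},{"grip":-1,"dp":[0,0,0],"dr":[0,0,0]},{"grip":-1,"dp":[0,0,0],"dr":[0,0,0]}]'

```

```text
t: 8.88
tool_pos: [0.5307, -0.0531, 0.078]
orientation: [0.72, 0.694, 0.0, 0.0]
wrist_force: [0.7, -0.1, -1.6]
finger_gap: 0.0236
grasp_force: 15.0
```

```bash
python3 -m crank '[{"grip":0.05,"dp":[0,0,0],"dr":[0,0,0]},{"grip":0.05,"dp":[0,0,0],"dr":[0,0,0]},{"grip":0.05,"dp":[0,0,0],"dr":[0,0,0]},{"grip":0.05,"dp":[0,0,0],"dr":[0,0,0]},{"grip":0.05,"dp":[0,0,0],"dr":[0,0,0]},{"grip":0.05,"dp":[0,0,-0.5],"dr":[0,0,0]},{"grip":0.05,"dp":[0,0,-0.8],"dr":[0,0,0]},{"grip":0.05,"dp":[0,0,-1],"dr":[0,0,0]},{"grip":0.05,"dp":[0,0,-1],"dr":[0,0,0]},{"grip":-1,"dp":[0,0,-1],"dr":[0,0,0]},{"grip":-1,"dp":[0,0,-1],"dr":[0,0,0]},{"grip":-1,"dp":[0,0,-1],"dr":[0,0,0]},{"grip":-1,"dp":[0,0,-1],"dr":[0,0,0]},{"grip":-1,"dp":[0,0,-1],"dr":[0,0,0]},{"grip":-1,"dp":[0,0,-1],"dr":[0,0,0]},{"grip":-1,"dp":[0,0,-1],"dr":[0,0,0]}]'
python3 - <<'E'
from h import *
plan((.53,.20,.275),1.535)
c=imaging.camera("top"); s=imaging.camera("scene")
tub=(.530,-.038,1.535); rack=(.518,.256,1.575)
a=overlay(c,(200,160,240,180),1.667,None,rack); b=overlay(s,(220,160,240,180),1.667,None,rack)
cv2.imwrite("pics/p1.png",np.hstack([a,b]))
E
```

```text
t: 10.22
tool_pos: [0.5301, -0.0525, 0.3367]
orientation: [0.719, 0.695, 0.0, 0.0]
wrist_force: [0.5, -1.3, 0.3]
finger_gap: 0.0021
grasp_force: 0.0
t 10.22 pos [ 0.5301 -0.0525  0.3367] yaw 1.536 gap 0.0021 F [ 0.5 -1.3  0.3] tilt [-0.  0. -1.]
units tool xyz [10.09 -0.36  2.47] | 10.1
turn units [0.   0.   0.01]
```

View pics/p1.png

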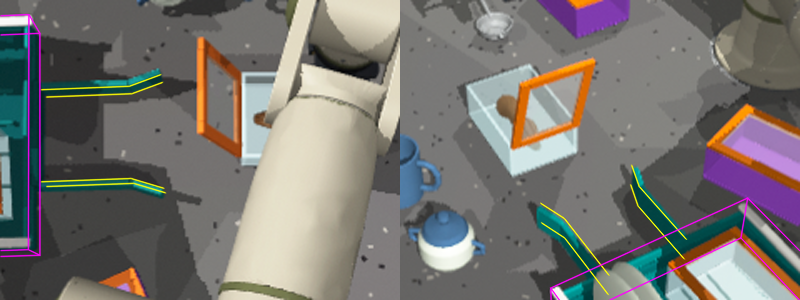

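The reamer lies in the tub (scene crop (515,115)), and the lid still leans back. Going over the lid with closed fingers.

```bash
python3 -m crank '[{"grip":-1,"dp":[0.3,0,-0.3],"dr":[0,0,0]},{"grip":-1,"dp":[0.9,0,0],"dr":[0,0,0]},{"grip":-1,"dp":[0.9,0,0],"dr":[0,0,0]},{"grip":-1,"dp":[0.9,0,0],"dr":[0,0,0]},{"grip":-1,"dp":[0.9,0,0],"dr":[0,0,0]},{"grip":-1,"dp":[0.9,0,0],"dr":[0,0,0]},{"grip":-1,"dp":[0.9,0,0],"dr":[0,0,0]},{"grip":-1,"dp":[0.9,0,0],"dr":[0,0,0]},{"grip":-1,"dp":[0.9,0,0],"dr":[0,0,0]},{"grip":-1,"dp":[0.9,0,0],"dr":[0,0,0]},{"grip":-1,"dp":[0.3,0,0.6],"dr":[0,0,0]},{"grip":-1,"dp":[0,0,0.9],"dr":[0,0,0]},{"grip":-1,"dp":[0,0,0.9],"dr":[0,0,0]},{"grip":-1,"dp":[0,0,0.6],"dr":[0,0,0]},{"grip":-1,"dp":[0,0,0],"dr":[0,0,0]},{"grip":-1,"dp":[0,0,0],"dr":[0,0,0]}]'
python3 - <<'E'
from h import *
plan((.535,.16,.275),1.535)
T=1.535; tub=np.array([.530,-.038])
# waypoints: leading bottom corner of finger on lid outer face at rho
for th,rho in[(1.85,.178),(1.57,.165),(1.3,.15),(1.1,.15),(.9,.15),(.7,.15),(.5,.15),(.3,.15),(.15,.15),(0,.15)]:
    x=.09-rho*np.cos(th)+.008*np.sin(th)+.009; z=.07+rho*np.sin(th)+.008*np.cos(th)
    if th>1.5: z=.211
    print(th,"y",np.round(tub[1]+x*np.sin(T),3),"x",np.round(tub[0]+x*np.cos(T),3),"TCP z",round(z+.064,3))
E
```

```text
t: 11.65
tool_pos: [0.5376, 0.1651, 0.2671]
orientation: [0.719, 0.695, -0.001, -0.001]
wrist_force: [0.4, 0.1, -0.3]
finger_gap: 0.0001
grasp_force: 0.0
t 11.65 pos [0.5376 0.1651 0.2671] yaw 1.536 gap 0.0001 F [ 0.4  0.1 -0.3] tilt [-0.    -0.002 -1.   ]
units tool xyz [-0.21 -0.1  -0.32] | 0.3
turn units [-0.02  0.    0.01]
1.85 y 0.118 x 0.536 TCP z 0.275
1.57 y 0.069 x 0.534 TCP z 0.275
1.3 y 0.029 x 0.532 TCP z 0.281
1.1 y 0.0 x 0.531 TCP z 0.271
0.9 y -0.026 x 0.53 TCP z 0.256
0.7 y -0.049 x 0.53 TCP z 0.237
0.5 y -0.067 x 0.529 TCP z 0.213
0.3 y -0.08 x 0.528 TCP z 0.186
0.15 y -0.086 x 0.528 TCP z 0.164
0 y -0.089 x 0.528 TCP z 0.142
```

```bash
python3 -m crank '[{"grip":-1,"dp":[-0.6,0,0],"dr":[0,0,0]},{"grip":-1,"dp":[-0.6,0,0],"dr":[0,0,0]},{"grip":-1,"dp":[-0.4,0,0],"dr":[0,0,0]},{"grip":-1,"dp":[-0.3,0,0],"dr":[0,0,0]},{"grip":-1,"dp":[-0.3,0,0],"dr":[0,0,0]},{"grip":-1,"dp":[-0.3,0,0],"dr":[0,0,0]},{"grip":-1,"dp":[-0.3,0,0],"dr":[0,0,0]},{"grip":-1,"dp":[-0.3,0,0],"dr":[0,0,0]},{"grip":-1,"dp":[-0.3,0,0],"dr":[0,0,0]},{"grip":-1,"dp":[-0.3,0,0],"dr":[0,0,0]},{"grip":-1,"dp":[-0.3,0,0],"dr":[0,0,0]},{"grip":-1,"dp":[-0.3,0,0],"dr":[0,0,0]},{"grip":-1,"dp":[-0.3,0,0],"dr":[0,0,0]},{"grip":-1,"dp":[-0.3,0,0],"dr":[0,0,0]},{"grip":-1,"dp":[-0.3,0,0],"dr":[0,0,0]},{"grip":-1,"dp":[0,0,0],"dr":[0,0,0]}]'
python3 - <<'E'
from h import *
plan((.531,.0,.271),1.535)
c=imaging.camera("top"); s=imaging.camera("scene")
tub=(.530,-.038,1.535)
a=overlay(c,(280,160,160,120),2.5,tub,None); b=overlay(s,(220,160,160,120),2.5,tub,None)
cv2.imwrite("pics/p2.png",np.hstack([a,b]))
E
```

```text
t: 12.98
tool_pos: [0.5334, 0.0335, 0.2676]
orientation: [0.72, 0.694, -0.0, 0.0]
wrist_force: [-0.4, -0.4, 1.1]
finger_gap: 0.0001
grasp_force: 0.0
t 12.98 pos [0.5334 0.0335 0.2676] yaw 1.535 gap 0.0001 F [-0.4 -0.4  1.1] tilt [-0. -0. -1.]
units tool xyz [-1.34 -0.05 -0.14] | 1.3
turn units [-0.  0. -0.]
```

View pics/p2.png

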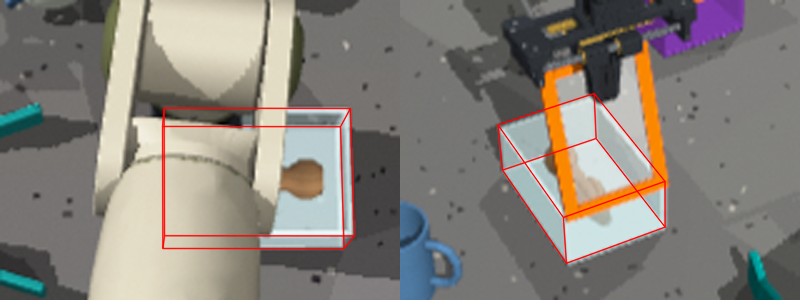

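The lid is past upright and has been pushed over (scene crop frame from (565,215) up to (645,50)). The tub still lies on its outline, with the reamer inside. Following the arc down.

```bash
python3 -m crank '[{"grip":-1,"dp":[-0.34,0,0],"dr":[0,0,0]},{"grip":-1,"dp":[-0.34,0,0],"dr":[0,0,0]},{"grip":-1,"dp":[-0.34,0,0],"dr":[0,0,0]},{"grip":-1,"dp":[-0.34,0,0],"dr":[0,0,0]},{"grip":-1,"dp":[-0.35,0,0.16],"dr":[0,0,0]},{"grip":-1,"dp":[-0.35,0,0.16],"dr":[0,0,0]},{"grip":-1,"dp":[-0.35,0,0.16],"dr":[0,0,0]},{"grip":-1,"dp":[-0.31,0,0.26],"dr":[0,0,0]},{"grip":-1,"dp":[-0.31,0,0.26],"dr":[0,0,0]},{"grip":-1,"dp":[-0.31,0,0.26],"dr":[0,0,0]},{"grip":-1,"dp":[-0.24,0,0.32],"dr":[0,0,0]},{"grip":-1,"dp":[-0.24,0,0.32],"dr":[0,0,0]},{"grip":-1,"dp":[-0.24,0,0.32],"dr":[0,0,0]},{"grip":-1,"dp":[-0.17,0,0.36],"dr":[0,0,0]},{"grip":-1,"dp":[-0.17,0,0.36],"dr":[0,0,0]},{"grip":-1,"dp":[-0.17,0,0.36],"dr":[0,0,0]},{"grip":-1,"dp":[-0.08,0,0.3],"dr":[0,0,0]},{"grip":-1,"dp":[-0.08,0,0.3],"dr":[0,0,0]},{"grip":-1,"dp":[-0.08,0,0.3],"dr":[0,0,0]},{"grip":-1,"dp":[0,0,0],"dr":[0,0,0]}]'
python3 -c "
from h import *
plan((.528,-.089,.142),1.535)"
```

```text
t: 14.75
tool_pos: [0.5288, -0.0854, 0.1611]
orientation: [0.719, 0.695, -0.0, -0.001]
wrist_force: [-0.1, 0.2, -0.4]
finger_gap: 0.0002
grasp_force: 0.0
t 14.75 pos [ 0.5288 -0.0854  0.1611] yaw 1.536 gap 0.0002 F [-0.1  0.2 -0.4] tilt [ 0.001 -0.002 -1.   ]
units tool xyz [-0.15 -0.02  0.77] | 0.8
turn units [-0.02 -0.01  0.01]
```

```bash
python3 -m crank '[{"grip":-1,"dp":[-0.05,0,0.2],"dr":[0,0,0]},{"grip":-1,"dp":[-0.05,0,0.2],"dr":[0,0,0]},{"grip":-1,"dp":[-0.05,0,0.2],"dr":[0,0,0]},{"grip":-1,"dp":[0,0,0.12],"dr":[0,0,0]},{"grip":-1,"dp":[0,0,0],"dr":[0,0,0]},{"grip":-1,"dp":[0,0,0],"dr":[0,0,0]}]'; python3 -m crank '[{"grip":-1,"dp":[0,0,0.1],"dr":[0,0,0]},{"grip":-1,"dp":[0,0,0],"dr":[0,0,0]},{"grip":-1,"dp":[0,0,0],"dr":[0,0,0]}]'
```

```text
t: 15.25
tool_pos: [0.5291, -0.089, 0.1446]
orientation: [0.719, 0.695, -0.0, -0.0]
wrist_force: [-1.1, 0.2, 0.7]
finger_gap: 0.0005
grasp_force: 0.0
t: 15.5
tool_pos: [0.5293, -0.0891, 0.1424]
orientation: [0.719, 0.695, 0.0, 0.0]
wrist_force: [0.4, -0.3, 0.3]
finger_gap: 0.0004
grasp_force: 0.6
```

```bash
python3 -m crank '[{"grip":-1,"dp":[0,0,0.08],"dr":[0,0,0]},{"grip":-1,"dp":[0,0,0],"dr":[0,0,0]}]';python3 -m crank '[{"grip":-1,"dp":[0,0,0.08],"dr":[0,0,0]},{"grip":-1,"dp":[0,0,0],"dr":[0,0,0]}]'; python3 -m crank '[{"grip":-1,"dp":[0,0,0.04],"dr":[0,0,0]},{"grip":-1,"dp":[0,0,0],"dr":[0,0,0]}]'
```

```text
t: 15.67
tool_pos: [0.5294, -0.0891, 0.1421]
orientation: [0.719, 0.695, 0.0, 0.001]
wrist_force: [-6.3, 1.8, 18.7]
finger_gap: 0.0008
grasp_force: 9.2
t: 15.83
tool_pos: [0.5295, -0.0891, 0.1418]
orientation: [0.719, 0.695, 0.0, 0.001]
wrist_force: [-12.7, 3.7, 35.5]
finger_gap: 0.0001
grasp_force: 17.7
t: 16.0
tool_pos: [0.5295, -0.0891, 0.1417]
orientation: [0.719, 0.695, 0.0, 0.001]
wrist_force: [-16.7, 4.8, 45.8]
finger_gap: 0.0006
grasp_force: 22.1
```

Firm stop at exactly the shut height (tip z 0.078), so the lid is shut. Lifting off and going behind the free end while opening the fingers.

```bash
python3 -m crank '[{"grip":-1,"dp":[0,0,-0.3],"dr":[0,0,0]},{"grip":-1,"dp":[0,0,-0.8],"dr":[0,0,0]},{"grip":-1,"dp":[0,0,-0.8],"dr":[0,0,0]},{"grip":0,"dp":[-0.4,0,-0.3],"dr":[0,0,0]},{"grip":1,"dp":[-0.9,0,0],"dr":[0,0,0]},{"grip":1,"dp":[-0.9,0,0],"dr":[0,0,0]},{"grip":1,"dp":[-0.9,0,0],"dr":[0,0,0]},{"grip":1,"dp":[-0.9,0,0],"dr":[0,0,0]},{"grip":1,"dp":[-0.9,0,0],"dr":[0,0,0]},{"grip":1,"dp":[-0.4,0,0],"dr":[0,0,0]},{"grip":1,"dp":[0,0,0],"dr":[0,0,0]}]'
python3 - <<'E'
from h import *
plan((.53-.13*.036,-.038-.13,.088),1.535)
c=imaging.camera("top"); s=imaging.camera("scene")
tub=(.530,-.038,1.535); rack=(.518,.256,1.575)
a=overlay(c,(280,150,160,120),2.5,tub,None); b=overlay(s,(240,170,160,120),2.5,tub,None)
cv2.imwrite("pics/p3.png",np.hstack([a,b]))
E
```

```text
t: 16.92
tool_pos: [0.524, -0.2235, 0.1916]
orientation: [0.72, 0.694, -0.0, -0.0]
wrist_force: [-0.3, -0.8, 0.3]
finger_gap: 0.0516
grasp_force: 0.0
t 16.92 pos [ 0.524  -0.2235  0.1916] yaw 1.533 gap 0.0516 F [-0.3 -0.8  0.3] tilt [ 0.    -0.001 -1.   ]
units tool xyz [ 2.22 -0.03  4.14] | 4.1
turn units [-0.01 -0.   -0.02]
```

View pics/p3.png

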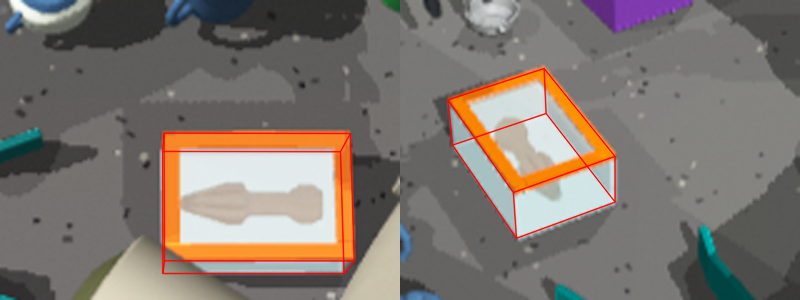

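The lid is shut flat, with the reamer visible inside through it. The tub still fits its outline at top crop (163,133)–(355,272). That was my tenth picture, so from here I measure by code only. I'll fit the lid outline from its orange mask and check the rack arms from their teal mask.

```bash
cat >> h.py <<'E'
from scipy.optimize import least_squares
def lid(guess,cam="scene"):
    """tub pose from the orange lid outline (outer top edge, z=.078)"""
    c=imaging.camera(cam); hsv=cv2.cvtColor(c["img"],cv2.COLOR_RGB2HSV)
    m=cv2.inRange(hsv,(5,170,90),(22,255,255))
    T=lambda g,p:(g[0]+np.cos(g[2])*p[0]-np.sin(g[2])*p[1],g[1]+np.sin(g[2])*p[0]+np.cos(g[2])*p[1],p[2])
    g0=np.array([proj(c,T(guess,(x,y,.078))) for x,y in((.12,.09),(.12,-.09),(-.12,-.09),(-.12,.09))])
    roi=np.zeros_like(m); cv2.fillConvexPoly(roi,g0.astype(int),255); m&=roi
    ys,xs=np.nonzero(m); P=np.array([at(c,(u,v),.078)[:2] for u,v in zip(xs,ys)])
    (cx,cy),(w,h),a=cv2.minAreaRect((P*1000).astype(np.float32)); 
    if w<h: w,h,a=h,w,a+90
    return np.round([cx/1000,cy/1000,np.deg2rad(a)%np.pi],4),np.round([w,h],1),len(xs)
E
python3 - <<'E'
from h import *
g=(.530,-.038,1.535)
for n in("top","scene"): print(n,lid(g,n))
c=imaging.camera("top")
print("strainer bowl",at(c,(500,265),.03), "handle end",at(c,(550,273),.01),"pot",at(c,(300,145),.08),at(c,(285,160),.05))
hsv=cv2.cvtColor(c["img"],cv2.COLOR_RGB2HSV); m=cv2.inRange(hsv,(82,120,40),(98,255,255))
for u in(232,245,258,270,276,285):
    v=np.nonzero(m[195:290,u])[0]+195; sp=np.split(v,np.nonzero(np.diff(v)>3)[0]+1)
    print(u,[(s[0],s[-1],np.round(at(c,(u,s[0]-.5),.045)[:2],4),np.round(at(c,(u,s[-1]+.5),0)[:2],4)) for s in sp if len(s)>2])
plan((.5253,-.168,.088),1.535)
E
```

```text
top (array([ 0.5301, -0.0374,  1.5375]), array([179.6, 124.5]), 1426)
scene (array([ 0.5325, -0.0299,  1.5419]), array([187.5, 124.9]), 754)
strainer bowl [ 0.43692789 -0.32362965  0.03      ] handle end [ 0.41517601 -0.45393595  0.01      ] pot [0.74334204 0.15471974 0.08      ] [0.71650593 0.19421683 0.05      ]
232 [(np.int64(209), np.int64(216), array([0.5977, 0.3269]), array([0.5889, 0.3343])), (np.int64(268), np.int64(274), array([0.4511, 0.3268]), array([0.441 , 0.3341]))]
245 [(np.int64(209), np.int64(216), array([0.5965, 0.2949]), array([0.5877, 0.3013])), (np.int64(268), np.int64(274), array([0.4501, 0.2954]), array([0.44  , 0.3019]))]
258 [(np.int64(208), np.int64(215), array([0.5979, 0.2629]), array([0.5892, 0.2684])), (np.int64(268), np.int64(273), array([0.4491, 0.2641]), array([0.4414, 0.2696]))]
270 [(np.int64(208), np.int64(215), array([0.5969, 0.2334]), array([0.5881, 0.238 ])), (np.int64(267), np.int64(273), array([0.4505, 0.2352]), array([0.4405, 0.2399]))]
276 [(np.int64(208), np.int64(215), array([0.5963, 0.2187]), array([0.5876, 0.2229])), (np.int64(267), np.int64(273), array([0.45  , 0.2208]), array([0.44  , 0.2251]))]
285 [(np.int64(205), np.int64(212), array([0.6032, 0.1965]), array([0.5946, 0.2   ])), (np.int64(269), np.int64(275), array([0.4445, 0.1993]), array([0.4343, 0.2029]))]
t 17.17 pos [ 0.5246 -0.2204  0.1922] yaw 1.537 gap 0.0714 F [-0.3  0.3  0.1] tilt [ 0. -0. -1.]
units tool xyz [ 2.09 -0.04  4.17] | 4.2
turn units [-0.   -0.    0.02]
```

```bash
python3 -m crank '[{"grip":0.6,"dp":[0.7,0,0],"dr":[0,0,0]},{"grip":0.6,"dp":[0.7,0,0.4],"dr":[0,0,0]},{"grip":0.6,"dp":[0.7,0,0.6],"dr":[0,0,0]},{"grip":0.6,"dp":[0,0,0.8],"dr":[0,0,0]},{"grip":0.6,"dp":[0,0,0.8],"dr":[0,0,0]},{"grip":0.6,"dp":[0,0,0.8],"dr":[0,0,0]},{"grip":0.6,"dp":[0,0,0.5],"dr":[0,0,0]},{"grip":0.6,"dp":[0,0,0.27],"dr":[0,0,0]},{"grip":0.6,"dp":[0,0,0],"dr":[0,0,0]},{"grip":0.6,"dp":[0,0,0],"dr":[0,0,0]}]'
python3 - <<'E'
from h import *
plan((.5257+.03*.033,-.137,.087),1.5375)
E
```

```text
t: 18.0
tool_pos: [0.5266, -0.1687, 0.0885]
orientation: [0.719, 0.695, 0.0, 0.0]
wrist_force: [-0.2, -0.2, 0.2]
finger_gap: 0.0706
grasp_force: 0.0
t 18.0 pos [ 0.5266 -0.1687  0.0885] yaw 1.536 gap 0.0706 F [-0.2 -0.2  0.2] tilt [-0.  0. -1.]
units tool xyz [ 1.27 -0.04  0.06] | 1.3
turn units [ 0.    0.   -0.01]
```

```bash
python3 -m crank '[{"grip":0.6,"dp":[0.4,0,0],"dr":[0,0,0]},{"grip":0.6,"dp":[0.4,0,0.04],"dr":[0,0,0]},{"grip":0.6,"dp":[0.2,0,0],"dr":[0,0,0]},{"grip":0.6,"dp":[0.15,0,0],"dr":[0,0,0]},{"grip":0.6,"dp":[0.15,0,0],"dr":[0,0,0]},{"grip":0.6,"dp":[0.25,-0.04,0],"dr":[0,0,0]},{"grip":0.6,"dp":[0.25,-0.04,0],"dr":[0,0,0]},{"grip":0.6,"dp":[0.25,-0.04,0],"dr":[0,0,-0.05]},{"grip":0.6,"dp":[0.25,-0.04,0],"dr":[0,0,-0.05]},{"grip":0.6,"dp":[0.25,-0.04,0],"dr":[0,0,-0.05]},{"grip":0.6,"dp":[0.25,-0.04,0],"dr":[0,0,-0.05]},{"grip":0.6,"dp":[0,0,0],"dr":[0,0,0]},{"grip":0.6,"dp":[0,0,0],"dr":[0,0,0]}]'
python3 - <<'E'
from h import *
plan((.519,.157,.088),1.56)
g=(.528,0,1.55)
for n in("top","scene"): print(n,lid(g,n))
E
```

```text
t: 19.08
tool_pos: [0.5223, -0.0982, 0.0869]
orientation: [0.712, 0.702, -0.0, -0.001]
wrist_force: [-0.2, -0.8, 0.5]
finger_gap: 0.0705
grasp_force: 0.0
t 19.08 pos [ 0.5223 -0.0982  0.0869] yaw 1.556 gap 0.0705 F [-0.2 -0.8  0.5] tilt [ 0.001 -0.001 -1.   ]
units tool xyz [10.21 -0.28 -0.04] | 10.2
turn units [-0.01 -0.01 -0.04]
top (array([0.5233, 0.0241, 1.5592]), array([137.2, 125.2]), 897)
scene (array([0.5258, 0.0094, 1.5563]), array([186.9, 125.1]), 769)
```

```bash
python3 -m crank '[{"grip":0.6,"dp":[0.25,-0.025,0],"dr":[0,0,0]},{"grip":0.6,"dp":[0.25,-0.025,0],"dr":[0,0,0]},{"grip":0.6,"dp":[0.25,-0.025,0],"dr":[0,0,0]},{"grip":0.6,"dp":[0.25,-0.025,0],"dr":[0,0,0]},{"grip":0.6,"dp":[0.25,-0.025,0],"dr":[0,0,0]},{"grip":0.6,"dp":[0.25,-0.025,0],"dr":[0,0,0]},{"grip":0.6,"dp":[0.25,-0.025,0],"dr":[0,0,0]},{"grip":0.6,"dp":[0.25,-0.025,0],"dr":[0,0,0]},{"grip":0.6,"dp":[0.25,-0.025,0],"dr":[0,0,0]},{"grip":0.6,"dp":[0.25,-0.025,0],"dr":[0,0,0]},{"grip":0.6,"dp":[0.25,-0.025,0],"dr":[0,0,0]},{"grip":0.6,"dp":[0.25,-0.025,0],"dr":[0,0,0]},{"grip":0.6,"dp":[0,0,0],"dr":[0,0,0]},{"grip":0.6,"dp":[0,0,0],"dr":[0,0,0]}]'
python3 - <<'E'
from h import *
plan((.519,.157,.088),1.56)
g=(.517,.077,1.556)
for n in("top","scene"): print(n,lid(g,n))
E
```

```text
t: 20.35
tool_pos: [0.5162, -0.0233, 0.0871]
orientation: [0.712, 0.702, 0.0, -0.0]
wrist_force: [0.6, -0.2, -0.3]
finger_gap: 0.0708
grasp_force: 0.0
t 20.35 pos [ 0.5162 -0.0233  0.0871] yaw 1.556 gap 0.0708 F [ 0.6 -0.2 -0.3] tilt [ 0.  0. -1.]
units tool xyz [ 7.21  0.01 -0.03] | 7.2
turn units [ 0.   -0.   -0.04]
top (array([0.5171, 0.1036, 1.5488]), array([126.7, 125.5]), 893)
scene (array([0.5197, 0.0843, 1.5608]), array([186.3, 125.6]), 839)
```

```bash
python3 -m crank '[{"grip":0.6,"dp":[0.25,0,0],"dr":[0,0,-0.04]},{"grip":0.6,"dp":[0.25,0,0],"dr":[0,0,0]},{"grip":0.6,"dp":[0.25,0,0],"dr":[0,0,0]},{"grip":0.6,"dp":[0.25,0,0],"dr":[0,0,0]},{"grip":0.6,"dp":[0.25,0,0],"dr":[0,0,0]},{"grip":0.6,"dp":[0.25,0,0],"dr":[0,0,0]},{"grip":0.6,"dp":[0.25,0,0],"dr":[0,0,0]},{"grip":0.6,"dp":[0.25,0,0],"dr":[0,0,0]},{"grip":0.6,"dp":[0.25,0,0],"dr":[0,0,0]},{"grip":0.6,"dp":[0.25,0,0],"dr":[0,0,0]},{"grip":0.6,"dp":[0.25,0,0],"dr":[0,0,0]},{"grip":0.6,"dp":[0.25,0,0],"dr":[0,0,0]},{"grip":0.6,"dp":[0.25,0,0],"dr":[0,0,0]},{"grip":0.6,"dp":[0.25,0,0],"dr":[0,0,0]},{"grip":0.6,"dp":[0.25,0,0],"dr":[0,0,0]},{"grip":0.6,"dp":[0.25,0,0],"dr":[0,0,0]},{"grip":0.6,"dp":[0,0,0],"dr":[0,0,0]},{"grip":0.6,"dp":[0,0,0],"dr":[0,0,0]}]'
python3 - <<'E'
from h import *
plan((.519,.157,.088),1.56)
g=(.518,.177,1.56)
for n in("top","scene"): print(n,lid(g,n))
E
```

```text
t: 21.95
tool_pos: [0.517, 0.077, 0.0868]
orientation: [0.711, 0.703, -0.0, -0.0]
wrist_force: [-0.0, -0.8, -0.2]
finger_gap: 0.0707
grasp_force: 0.0
t 21.95 pos [0.517  0.077  0.0868] yaw 1.561 gap 0.0707 F [-0.  -0.8 -0.2] tilt [ 0.001 -0.001 -1.   ]
units tool xyz [ 3.2   0.05 -0.05] | 3.2
turn units [-0.01 -0.01  0.01]
top (array([0.518 , 0.2133, 3.1182]), array([125.7, 111.6]), 820)
scene (array([0.5201, 0.1839, 1.5623]), array([185.8, 125.4]), 928)
```

```bash
python3 -m crank '[{"grip":0.6,"dp":[0.25,0,0],"dr":[0,0,0]},{"grip":0.6,"dp":[0.25,0,0],"dr":[0,0,0]},{"grip":0.6,"dp":[0.25,0,0],"dr":[0,0,0]},{"grip":0.6,"dp":[0.25,0,0],"dr":[0,0,0]},{"grip":0.6,"dp":[0.25,0,0],"dr":[0,0,0]},{"grip":0.6,"dp":[0.25,0,0],"dr":[0,0,0]},{"grip":0.6,"dp":[0.25,0,0],"dr":[0,0,0]},{"grip":0.6,"dp":[0.25,0,0],"dr":[0,0,0]},{"grip":0.6,"dp":[0.25,0,0],"dr":[0,0,0]},{"grip":0.6,"dp":[0.25,0,0],"dr":[0,0,0]},{"grip":0.6,"dp":[0.2,0,0],"dr":[0,0,0]},{"grip":0.6,"dp":[0,0,0],"dr":[0,0,0]}]'
python3 -m crank '[{"grip":0.6,"dp":[0.1,0,0],"dr":[0,0,0]},{"grip":0.6,"dp":[0.1,0,0],"dr":[0,0,0]},{"grip":0.6,"dp":[0,0,0],"dr":[0,0,0]}]'
```

```text
t: 23.05
tool_pos: [0.5181, 0.1448, 0.0871]
orientation: [0.711, 0.703, 0.0, -0.0]
wrist_force: [-0.4, 0.2, -0.2]
finger_gap: 0.0703
grasp_force: 0.0
t: 23.3
tool_pos: [0.5183, 0.1489, 0.0871]
orientation: [0.711, 0.703, 0.0, 0.0]
wrist_force: [-1.2, -0.2, -1.2]
finger_gap: 0.0706
grasp_force: 0.0
```

```bash
for i in 1; do python3 -m crank '[{"grip":0.6,"dp":[0.08,0,0],"dr":[0,0,0]},{"grip":0.6,"dp":[0.08,0,0],"dr":[0,0,0]},{"grip":0.6,"dp":[0,0,0],"dr":[0,0,0]}]'; python3 -m crank '[{"grip":0.6,"dp":[0.08,0,0],"dr":[0,0,0]},{"grip":0.6,"dp":[0.04,0,0],"dr":[0,0,0]},{"grip":0.6,"dp":[0,0,0],"dr":[0,0,0]}]'; done
python3 - <<'E'
from h import *
plan((.519,.157,.088),1.56)
g=(.518,.25,1.56)
for n in("top","scene"): print(n,lid(g,n))
E
```

```text
t: 23.55
tool_pos: [0.5183, 0.1529, 0.0871]
orientation: [0.711, 0.703, 0.0, 0.0]
wrist_force: [-0.4, -2.3, 0.4]
finger_gap: 0.0707
grasp_force: 1.2
t: 23.8
tool_pos: [0.5184, 0.1558, 0.0871]
orientation: [0.711, 0.703, 0.0, 0.0]
wrist_force: [1.0, -2.7, 1.3]
finger_gap: 0.0704
grasp_force: 1.6
t 23.8 pos [0.5184 0.1558 0.0871] yaw 1.56 gap 0.0704 F [ 1.  -2.7  1.3] tilt [ 0.     0.001 -1.   ]
units tool xyz [ 0.05  0.02 -0.03] | 0.0
turn units [ 0.01 -0.   -0.  ]
top (array([0.5187, 0.291 , 0.0047]), array([125.9, 108.5]), 791)
scene (array([0.5211, 0.2616, 1.561 ]), array([185.3, 125.6]), 1010)
```

```bash
python3 -m crank '[{"grip":0.6,"dp":[0.08,0,0],"dr":[0,0,0]},{"grip":0.6,"dp":[0,0,0],"dr":[0,0,0]}]'; python3 -m crank '[{"grip":0.6,"dp":[0.08,0,0],"dr":[0,0,0]},{"grip":0.6,"dp":[0,0,0],"dr":[0,0,0]}]';  python3 -m crank '[{"grip":0.6,"dp":[0.04,0,0],"dr":[0,0,0]},{"grip":0.6,"dp":[0,0,0],"dr":[0,0,0]}]'
```

```text
t: 24.07
tool_pos: [0.5184, 0.1575, 0.0871]
orientation: [0.711, 0.703, -0.0, 0.0]
wrist_force: [2.4, -6.6, 1.8]
finger_gap: 0.0704
grasp_force: 3.1
t: 24.23
tool_pos: [0.519, 0.1578, 0.0872]
orientation: [0.71, 0.704, -0.001, 0.002]
wrist_force: [2.7, -19.0, 2.3]
finger_gap: 0.0706
grasp_force: 9.7
t: 24.4
tool_pos: [0.5191, 0.1579, 0.0872]
orientation: [0.71, 0.704, -0.002, 0.002]
wrist_force: [2.4, -26.9, 1.7]
finger_gap: 0.0706
grasp_force: 13.1
```

A hard stop at tool y 0.158, where a home tub should stop it (0.157). Backing straight off, rising and checking.

```bash
python3 -m crank '[{"grip":0.6,"dp":[-0.2,0,0],"dr":[0,0,0]},{"grip":0.6,"dp":[-0.6,0,0],"dr":[0,0,0]},{"grip":0.6,"dp":[-0.9,0,0],"dr":[0,0,0]},{"grip":0.6,"dp":[-0.9,0,0],"dr":[0,0,0]},{"grip":0.6,"dp":[-0.9,0,0],"dr":[0,0,0]},{"grip":0.6,"dp":[-0.9,0,-0.9],"dr":[0,0,0]},{"grip":0.6,"dp":[-0.9,0,-0.9],"dr":[0,0,0]},{"grip":0.6,"dp":[-0.9,0,-0.9],"dr":[0,0,0]},{"grip":0.6,"dp":[-0.9,0,-0.9],"dr":[0,0,0]},{"grip":0.6,"dp":[-0.9,0,-0.9],"dr":[0,0,0]},{"grip":0.6,"dp":[-0.9,0,-0.9],"dr":[0,0,0]},{"grip":0.6,"dp":[-0.9,0,0],"dr":[0,0,0]},{"grip":0.6,"dp":[0,0,0],"dr":[0,0,0]},{"grip":0.6,"dp":[0,0,0],"dr":[0,0,0]},{"grip":0.6,"dp":[0,0,0],"dr":[0,0,0]}]'
python3 - <<'E'
from h import *
plan((.519,.157,.088),1.56)
g=(.518,.257,1.56)
for n in("top","scene"): print(n,lid(g,n))
E
```

```text
t: 25.65
tool_pos: [0.5153, -0.0833, 0.2213]
orientation: [0.711, 0.703, -0.0, -0.001]
wrist_force: [-0.6, -0.7, -0.1]
finger_gap: 0.0706
grasp_force: 0.0
t 25.65 pos [ 0.5153 -0.0833  0.2213] yaw 1.56 gap 0.0706 F [-0.6 -0.7 -0.1] tilt [ 0.001 -0.001 -1.   ]
units tool xyz [9.61 0.05 5.34] | 9.6
turn units [-0.01 -0.01  0.  ]
top (array([0.5189, 0.2584, 1.5625]), array([179.7, 125.4]), 1416)
scene (array([0.5214, 0.2634, 1.5638]), array([185.1, 125.6]), 1051)
```

```bash
python3 -c "
from rig import r
print(r.close_job())"
```

```text
the job is handed in; nothing more can be done
None
```

The reamer is in the tub, the lid is shut, and the tub was pushed into the rack's bay until it stopped hard where its home position should be, so I handed the job in at about 26 s; no verdict came back.

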